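Unload the polished stone into the celadon dish

ROBOT

A 6-joint arm with a two-finger parallel gripper is mounted at the origin on the work surface. World frame = base frame: x ahead of the robot, y to its left, z up, the work surface at z = 0. Lengths are in mm, angles in rad, forces in N, time in s.
With the tool pointing down it reaches from about 325 to 775 mm from the base axis. Payload 5.5 kg.
Tool frame: the origin (TCP) lies midway between the tips of the shut fingers; the grasp point (between the pads) lies env.hold_point_z behind it (env.hold_point_z is the distance from the TCP to the grasp point, in mm); z points along the fingers, y is the direction in which the jaws open and shut (so a half turn about z gives the same grasp; the last joint's range is limited). The gripper opens to 85 mm and grips with 20 to 120 N. Pads are 22 mm wide; open, the fingers measure 114 mm over their backs; the gripper's body (76 mm by 85 mm) begins 54 mm behind the grasp point. The pads swing forward as they close: fully open they stand 13 mm farther back than shut.
Start: joints at [1.165, 0.091, 1.231, -0, 1.82, -0.057], TCP at [205.067, 563.883, 231.275] pointing down, gripper open.
Joint ranges: [-2.87, 2.87], [-0.86, 2.18], [0.17, 2.46], [-1.51, 4.65], [0.06, 2.69], [-2.65, 2.65]. Speed limits (rad/s): [2.57, 2.57, 3.01, 3.14, 3.14, 3.14].

INTERFACE

Orientations are given as a rotation vector (axis times angle).
In Python, from bench import env, gripper_open, close, viewer, monitor gives the robot as it stands. Calls block until the motion is done:
- env.move_pose(position, orientation): joint-space move of the TCP to a pose.
- env.move_l(position, frame=None, vel=150, max_force=None): straight line of the TCP; frame=None keeps the orientation; vel is the mean speed in mm/s. With max_force (N) it stops when the force on the tool has changed by that much, and returns True; else False.
- env.set_joints(angles): joint-space move.
- gripper_open() and close(newtons=None): open the fingers fully, or close them until they stop; newtons is the grip in N (None keeps the last).
- env.hold(seconds).
- env.inverse_kinematics(position, orientation): joint angles nearest the present ones, or None.
- viewer.read_camera(name): name is "side" or "top"; returns the picture (480x640x3 uint8, red, green, blue); there is no depth.
- viewer.get_calibration(name): a dict with "K" (3x3 intrinsics, pixels), "camera_from_world" (4x4, takes a point from world to camera coordinates). Camera axes: x right, y down, z forward; pixel columns grow to the right and rows downward; lengths in mm; the calibration is good to about 2 mm. A picture is of the moment at which its call begins. get_calibration takes no time and is no camera call.
A pose or a line that the arm cannot do raises env.IKError and nothing moves.
- env.hand_in(): hands the job in, once; it reports no verdict.
Readings, each from a call of its own:
- monitor.read_t(): time.
- monitor.read_joints(): joint angles.
- monitor.read_joint_vel(): joint speeds.
- monitor.read_joint_efforts(): joint torques, N m.
- monitor.read_eef_pos(): TCP position.
- monitor.read_ee_rot(): TCP orientation.
- monitor.read_force(): force on the tool from outside, world axes, zero at the start.
- monitor.read_moment(): the same for the moment, N m.
- monitor.read_finger_gap(): finger opening in mm.
Only numpy, scipy, OpenCV 4.12 (cv2) and the standard library are available. Lean on these libraries where they do the work, as an engineer would, in place of code of your own. Each camera call takes 0.05 s, during which the arm holds its last target. There are 200 camera calls.

TASK

Unload the finished white stone from the edge-polishing machine: ease the carriage away from the rubber puck until it is right up against its stop collars, and slide the celadon dish along the bench (do not lift it) until its middle is under the stone. Then press the clip's thumb tab so that the stone drops into the dish, and let the clip spring shut; leave the carriage at the stop and the dish under the clip. Do not touch the stone itself, and leave the other things on the bench as they are.

Things in the scene. Friction and masses are not known exactly. Their poses are not given: they have to be found in the camera images.
- machine: Edge-polishing machine, bolted down: slide bed 86 mm (x) by 345 mm (y), end blocks 62 mm high, two rods along its own y. At its +y end on the -x side: green motor, chuck and grey rubber puck, spanning x -0.185 to -0.085, y 0.09 to 0.33, 108 mm high. Origin on the bench under the middle of the rods; z up. Carriage, knob, arm and clip ride on the rods.
- carriage (a joint): Travel of the carriage along the rods in m: 0 next to the rubber puck, growing toward the machine's -y, 0.160 hard against the two steel stop collars. Slides with about 3 N of friction and stays where it is left. The carriage is an aluminium block 90 mm (x) by 60 mm (y), top 64 mm above the bench.
- carriage_knob (a point): Centre of the top of the black upright push knob on the carriage, 110 mm above the bench; the knob is 24 mm in diameter, from 76 to 110 mm above the bench, with a 12 mm stem below it. Axes as the machine's.
- clip_mouth (a point): Point on the carriage midway between the clip's jaws, where the stone is held: 46 mm above the bench, 161 mm from the knob toward the machine's -x. The brass arm (16 mm wide, top at 76 mm) runs from the carriage to here. Jaw bottoms are 38 mm, the clip's top about 105 mm above the bench; 92 mm of free bench lie between this point and the bed. Axes as the machine's.
- clip_jaw (a joint): Opening angle of the clip's outer jaw in rad: about 0 while it pinches the stone, -0.12 when shut on nothing, 0.40 fully open. A spring shuts it.
- clip_tab (a point): Pressing point on top of the clip's steel thumb tab (14 mm wide, 50 mm long), which slopes up and back over the brass arm: about 102 mm above the bench, 30 mm from clip_mouth toward the machine's +x. Pressing it straight down about 16 mm, to its stop, opens the clip fully; this takes 4 N at first and 7 N at the end. It springs back up.
- stone: White baduk stone, lens shaped, 22 mm across and 10 mm thick, 10 g, held by its faces in the clip. Origin at its centre; its thin axis is its own x.
- dish: Round celadon (pale grey-green) dish with grey-green felt in the bottom, loose on the bench, about 0.3 kg: rim 124 mm across and 24 mm high, foot 84 mm across, wall 5 mm, inner floor 6 mm above the bench. Origin at the centre of its underside, z up.
- chuck_key: Bystander: T-shaped lathe chuck key of blued steel, lying, 96 by 92 mm, 16 mm high. Origin on the bench near its middle.
- puck: Bystander: spare polishing puck of grey rubber with a stub arbor, 48 mm across, 34 mm high. Origin at the centre of its underside.
- compound_jar: Bystander: amber jar of polishing compound, 64 mm across, 55 mm high. Origin at the centre of its underside.
- stone_bowl: Bystander: dark wooden lidded stone bowl, 128 mm across, 90 mm high. Origin at the centre of its underside.
There are look-alikes about, which are no part of the job. Of the things shaped like the dish, the grey one is meant.

How it is judged:
By the outcome, as a careful person would: the job done as asked, in the order asked, and still so for the second after the job is handed in, with the robot touching nothing.
It also fails if it takes over 67 s, if anything falls off the work surface, if the arm or the gripper's body presses on something with over 40 N, if the wrist force passes 120 N, or if a joint passes its speed limit or range.

## Working session

There is one attempt and no reset: what is moved stays moved. The work goes in short steps, each a Python script; the robot and the scene stay as the last script left them, time stands still between calls to the robot, and variables do not carry over. Pictures are saved under pics/ and viewed, on a budget of 10 in all, crops included, one or two more only if the job needs it, and the job is handed in when it is done.

```bash
ls; mkdir -p pics
python3 - <<'E'
from bench import env, viewer, monitor
import cv2, numpy as np
for n in ("top","side"):
    im=viewer.read_camera(n); cv2.imwrite(f"pics/{n}0.png",im[:,:,::-1])
    c=viewer.get_calibration(n); print(n,np.round(c["K"],1).tolist(),np.round(c["camera_from_world"],3).tolist())
print(monitor.read_t(), monitor.read_ee_rot(), env.hold_point_z, monitor.read_finger_gap())
E
```

```text
pics
top [[464.7, 0.0, 322.3], [0.0, 464.7, 227.7], [0.0, 0.0, 1.0]] [[0.006, -1.0, -0.018, -139.875], [-0.995, -0.005, -0.1, 527.6], [0.099, 0.018, -0.995, 969.184], [0.0, 0.0, 0.0, 1.0]]
side [[520.3, 0.0, 330.4], [0.0, 520.3, 243.6], [0.0, 0.0, 1.0]] [[0.759, -0.651, -0.012, -509.149], [-0.51, -0.581, -0.634, 255.46], [0.406, 0.487, -0.773, 1123.289], [0.0, 0.0, 0.0, 1.0]]
0.1 [-5.45016229e-01 -3.09350684e+00  2.67797869e-03] 18.700000000000003 85.32216711960191
```

View pics/top0.png

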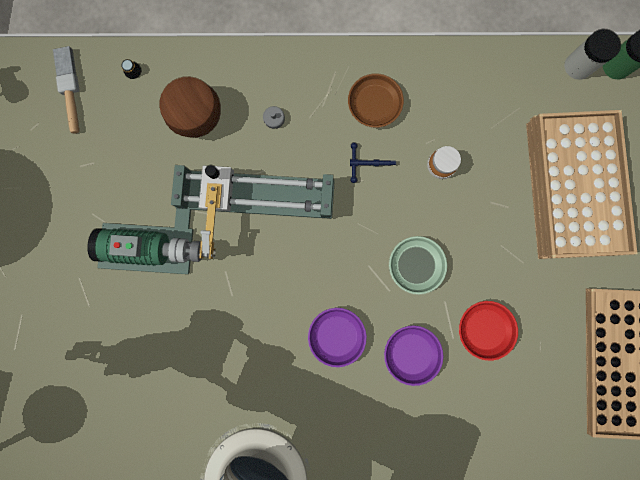

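View pics/side0.png

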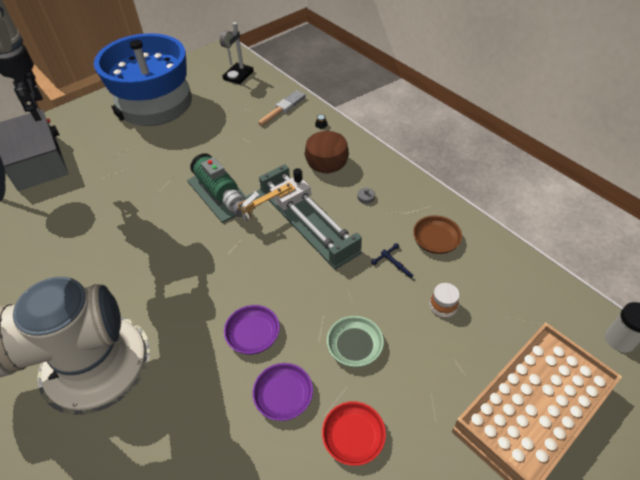

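The top view shows the machine with its axes close to the world's (image up is +x, left is +y). The knob is at (212,172), the clip at about (206,245) and the stop collars at (309,183) and (309,206). There are five dish-shaped things: pale grey-green (418,265), purple (338,336) and (413,355), red (489,330), brown wood (375,100). Only the one at (418,265) is celadon with grey-green felt, so that one fits the description. I'll measure it and confirm in an enlarged crop.

```bash
cat > h.py <<'E'
import numpy as np, cv2
from bench import env, viewer, monitor, gripper_open, close
from scipy.spatial.transform import Rotation as R
def ray(n,uv):
    c=viewer.get_calibration(n); T=np.array(c["camera_from_world"]); K=np.array(c["K"])
    d=T[:3,:3].T@np.linalg.solve(K,[*uv,1.]); return -T[:3,:3].T@T[:3,3], d/np.linalg.norm(d)
def plane(n,uv,z):
    o,d=ray(n,uv); return o+d*(z-o[2])/d[2]
def tri(a,b):   # top pixel, side pixel
    (o,d),(p,e)=ray("top",a),ray("side",b)
    s=np.linalg.lstsq(np.c_[d,-e],p-o,rcond=None)[0]; q,r=o+s[0]*d,p+s[1]*e
    return (q+r)/2, np.linalg.norm(q-r)
def proj(n,p):
    c=viewer.get_calibration(n); T=np.array(c["camera_from_world"]); q=np.array(c["K"])@(T[:3,:3]@p+T[:3,3]); return q[:2]/q[2]
def dish(n,im):
    """rim outline of the celadon dish cast on z=24, fitted circle"""
    h=cv2.cvtColor(im,cv2.COLOR_RGB2HSV)
    m=cv2.inRange(h,(55,35,90),(85,140,255))
    m=cv2.morphologyEx(m,cv2.MORPH_CLOSE,np.ones((5,5)))
    cs=cv2.findContours(m,cv2.RETR_EXTERNAL,cv2.CHAIN_APPROX_NONE)[0]
    c=max(cs,key=cv2.contourArea); hull=cv2.convexHull(c)[:,0]
    P=np.array([plane(n,p,24)[:2] for p in hull.astype(float)])
    (cx,cy),r=cv2.minEnclosingCircle(P.astype(np.float32)); return np.array([cx,cy]),r,cv2.boundingRect(c)
E
python3 - <<'E'
from h import *
t=cv2.imread("pics/top0.png"); s=cv2.imread("pics/side0.png")
for n,i in (("top",t),("side",s)): print(n,dish(n,i[:,:,::-1].copy()))
cv2.imwrite("pics/ctop.png",cv2.resize(t[150:300,160:460],(800,400),interpolation=cv2.INTER_CUBIC))
cv2.imwrite("pics/cside.png",cv2.resize(s[150:270,225:375],(750,600),interpolation=cv2.INTER_CUBIC))
E
```

```text
top (array([ 450.69647217, -339.76263428]), 61.0313720703125, (389, 236, 58, 57))
side (array([ 449.15618896, -339.42666626]), 59.797000885009766, (328, 317, 55, 50))
```

View pics/ctop.png

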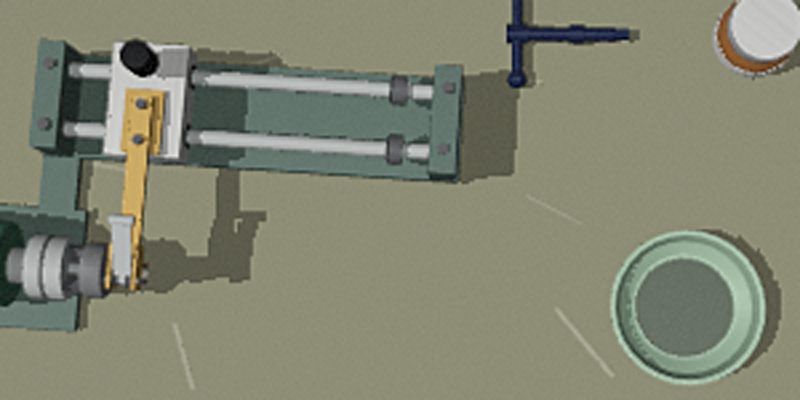

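View pics/cside.png

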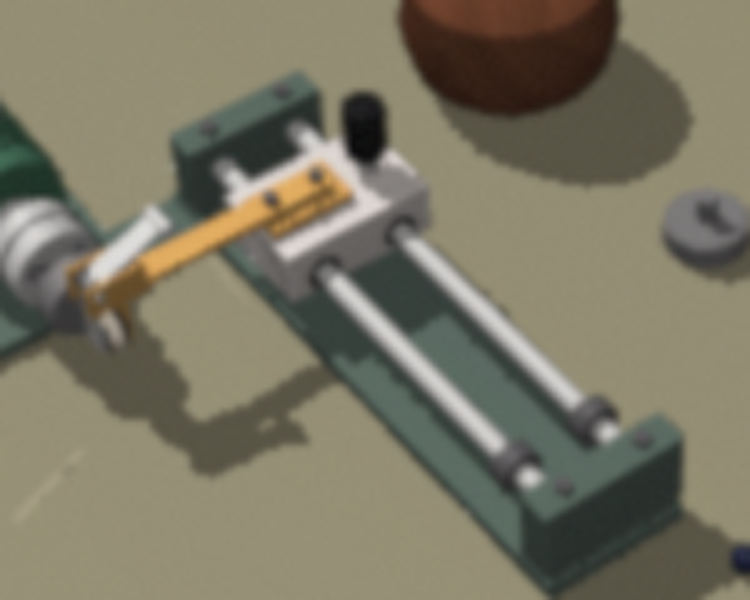

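The crops confirm the celadon dish with grey-green felt; both views put its middle at about (450,-340) with a rim radius of 60–61 mm, against 62 given. The knob top is at about crop (134,54) in the top view and (364,107) in the side view. The end-block screws give the machine's yaw.

Run:
```python
from h import *
np.set_printoptions(precision=1,suppress=True)
T=lambda u,v:(160+u/2.6667,150+v/2.6667); S=lambda u,v:(225+u/5,150+v/5)
print("cam",ray("top",(0,0))[0],ray("side",(0,0))[0])
sc={"L+x":((53,63),(283,93)),"L-x":((43,123),(209,131)),"R+x":((449,88),(642,441)),"R-x":((443,148),(566,489))}
P={}
for k,(a,b) in sc.items():
    P[k]=plane("top",T(*a),62); print(k,tri(T(*a),S(*b)),P[k],plane("side",S(*b),62))
kt=tri(T(134,54),S(364,107)); print("knob",kt,plane("top",T(134,54),110),plane("side",S(364,107),110))
L=(P["L+x"]+P["L-x"])/2; Rr=(P["R+x"]+P["R-x"])/2
d=(Rr-L)[:2]; print("ydir -", d/np.linalg.norm(d), np.degrees(np.arctan2(d[0],-d[1])), np.linalg.norm(d), "mid",(L+Rr)/2)
# tab far end and clip
print("tab back end",tri(T(121,217),S(158,215)))
print("tab low end",tri(T(124,283),S(92,282)))
# collar faces near carriage, carriage faces
for u,v in ((390,88),(387,147)): print("collar",plane("top",T(u,v),45))
for u,v in ((187,48),(182,160)): print("carr edge",plane("top",T(u,v),64))
```

```text
cam [ 429.5 -155.  1014.3] [  60.1 -730.7 1024.1]
L+x (array([636.4, 161. ,  64.5]), np.float64(0.46975179199145967)) [637.2 161.7  62. ] [637.7 163.5  62. ]
L-x (array([590.3, 168.1,  60.1]), np.float64(1.2932661964692778)) [589.4 167.8  62. ] [589.8 165.9  62. ]
R+x (array([ 617.4, -149.4,   64.4]), np.float64(0.7639068391585564)) [ 618.2 -149.6   62. ] [ 618.4 -147.8   62. ]
R-x (array([ 571.3, -145.3,   61.2]), np.float64(0.7306699922142671)) [ 570.9 -145.1   62. ] [ 571.2 -146.    62. ]
knob (array([634.9,  85.6, 107.3]), np.float64(1.354776317743154)) [633.7  85.2 110. ] [633.8  82.9 110. ]
ydir - [-0.1 -1. ] -3.4435190057718392 312.6484097772339 mid [603.9   8.7  62. ]
tab back end (array([511.4,  92.7, 105.6]), np.float64(1.4058437371480115))
tab low end (array([465.3,  91.7,  90. ]), np.float64(3.545039773493465))
collar [ 621.4 -102.6   45. ]
collar [ 574.1 -100.7   45. ]
carr edge [649.   55.9  64. ]
carr edge [560.4  57.4  64. ]
```

Measured knob is (633.8, 84.5) and machine yaw about 3.4°. The triangulated heights agree with the given ones (62, 110, tab 105), and the carriage-to-collar gap is about 158 mm against 160 given. I'll push the knob now.

```bash
cat >> h.py <<'E'
yh=np.array([.0601,.9982,0]); xh=np.array([.9982,-.0601,0])
def frame(z,y):
    z=np.array(z,float)/np.linalg.norm(z); y=np.array(y,float); y-=z*(y@z); y/=np.linalg.norm(y)
    return R.from_matrix(np.c_[np.cross(y,z),y,z]).as_rotvec()
def best(p,z,y):
    """of the two half-turn equivalents, the one with the lesser joint travel"""
    q0=np.array(monitor.read_joints()); o=[]
    for s in (1,-1):
        f=frame(z,np.multiply(s,y)); q=env.inverse_kinematics(p,f)
        if q is not None: o.append((np.abs(np.array(q)-q0).max(),f))
    return min(o,key=lambda k:k[0])[1]
E
python3 - <<'E'
from h import *
np.set_printoptions(precision=2,suppress=True)
k=np.array([633.8,84.5,0])
a=k+yh*40
f=best(a+[0,0,180],[0,0,-1],xh)
close(20)
env.move_pose(a+[0,0,180],f)
env.move_l(a+[0,0,86],vel=120)
print(monitor.read_eef_pos(),monitor.read_force(),monitor.read_t())
p=k+yh*(23-148)+[0,0,86]
print("hit",env.move_l(p,vel=50,max_force=15),monitor.read_eef_pos(),monitor.read_force())
p=k+yh*(23-180)+[0,0,86]
print("stop",env.move_l(p,vel=20,max_force=15),monitor.read_eef_pos(),monitor.read_force(),monitor.read_t())
print("travel", -(np.array(monitor.read_eef_pos())-k)@yh)
E
```

```text
[636.75 124.55  87.2 ] [-0.04  0.22  0.04] 4.0083
hit False [626.24 -40.26  85.95] [-1.45  2.58 -1.15]
stop True [625.34 -50.28  85.5 ] [1.44 2.17 0.96] 8.2833
travel 135.0416192615844
```

```bash
cat >> h.py <<'E'
def push_pose(c,target,back,z,tilt=20):
    d=np.r_[np.subtract(target,c),0]; d/=np.linalg.norm(d); t=np.radians(tilt)
    zt=d*np.sin(t)-[0,0,np.cos(t)]; y=np.cross(zt,d)
    return np.r_[c,0]-d*back+[0,0,z], zt, y, d
mouth=np.array([463.5,-65.5])
E
python3 - <<'E'
from h import *
np.set_printoptions(precision=2,suppress=True)
p=np.array(monitor.read_eef_pos())
env.move_l(p+yh*20,vel=100); env.move_l(p+yh*20+[0,0,100],vel=200)
gripper_open()
a,zt,y,d=push_pose([450,-339.6],mouth,85,130)
f=best(a,zt,y); env.move_pose(a,f); 
a[2]=1; print(env.move_l(a,vel=120,max_force=15),monitor.read_eef_pos(),monitor.read_force(),monitor.read_finger_gap(),monitor.read_t())
t=viewer.read_camera("top")[:,:,::-1]; s=viewer.read_camera("side")[:,:,::-1]
cv2.imwrite("pics/top1.png",t); cv2.imwrite("pics/side1.png",s)
cv2.imwrite("pics/c1.png",np.vstack([cv2.resize(t[140:310,180:500],None,fx=2.3,fy=2.3,interpolation=2)[:300],cv2.resize(t[140:310,180:500],None,fx=2.3,fy=2.3,interpolation=2)[300:],]))
m=[cv2.resize(t[140:300,190:510],(640,320),interpolation=2),cv2.resize(s[180:320,260:580],(640,280),interpolation=2)]
cv2.imwrite("pics/c1.png",np.vstack(m))
E
```

```text
False [ 446.3  -425.06    2.23] [0.44 0.27 1.53] 85.19227041682493 12.9083
```

View pics/c1.png

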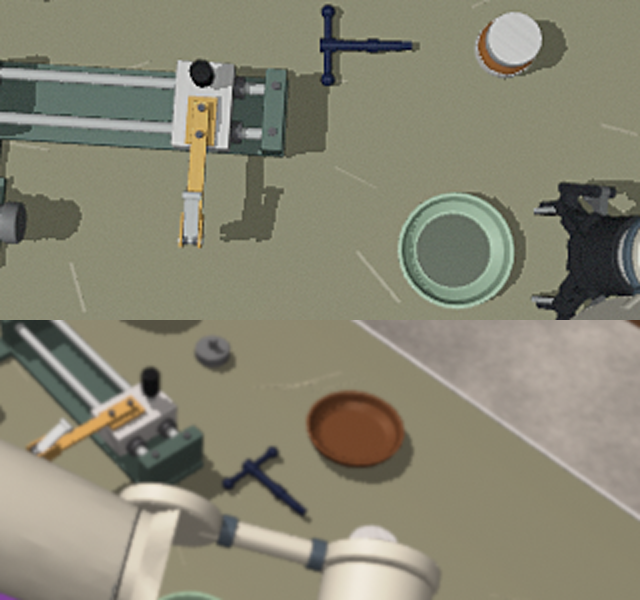

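Fingers straddle the dish line (tips at crop (545,210) and (545,302), dish centre (457,251)). The carriage's right edge, crop x about 232, sits at the collars. I'll check its travel by numbers before going on.

Run:
```python
from h import *
np.set_printoptions(precision=1,suppress=True)
ims=[cv2.imread(f"pics/top{i}.png") for i in (0,1)]
def knob(im,x0,x1):
    g=im[155:190,x0:x1].max(2); m=(g<40).astype(np.uint8); n,l,s,c=cv2.connectedComponentsWithStats(m)
    i=1+np.argmax(s[1:,4]); print(s[i]); return c[i]+[x0,155]
a=knob(ims[0],195,230); b=knob(ims[1],275,310)
A,B=plane("top",a,93),plane("top",b,93); print(a,b,A,B,"travel",-(B-A)@yh)
# carriage white top mask: right edge at z 64
h=cv2.cvtColor(ims[1],cv2.COLOR_BGR2HSV)
m=cv2.inRange(h,(0,0,170),(180,40,255))[165:216,270:320]; ys,xs=np.nonzero(m); print("white bbox",xs.min()+270,xs.max()+270,ys.min()+165,ys.max()+165)
for v in (172,178,184,190,196,202,206):
    r=ims[1][v,295:318].mean(1).astype(int); print(v,r)
print(proj("top",np.array([463.5,-65.5,46])),proj("top",np.array([493.4,-67.3,102])),dish("top",ims[1][:,:,::-1].copy()))
```

```text
[ 10  11  14  13 101]
[10 15 12 14 90]
[212.  171.6] [290.3 176.5] [634.7  86.   93. ] [625.1 -72.9  93. ] travel 159.23531480339545
white bbox 270 319 170 213
172 [149 216 200 198 205 194 137 138 136 131 141 136 107 138 134 136 139 137
 137 139 136 135 133]
178 [  0  21  93 151 136 136 140 138 136 136 142 128  62  36  49  55  50  58
  71  65  62  62  62]
184 [197 192 127 129 139 196 197 192 190 206 211  59  62  65  74 106 102 103
 130 139 195 193 192]
190 [154 155 149 128 134 148 203 195 195 203 165  58  68  74  69  71  69  72
  71  69  70  69  67]
196 [101 112 153 119 139 150 204 196 202 210  87  66  73  73  73  70  71  70
  76  75  71  68  68]
202 [110 156 131 139 150 198 198 198 206 185  45  48  46  50  81  77  51  73
  72  69  70  69  71]
206 [109 154 104 152 201 199 195 202 206 144  45  65  70  90 110 114 137 147
 201 195 190 190 190]
[287.7 257.5] [286.2 241.3] (array([507.2, 155.4]), 198.91314697265625, (96, 165, 180, 109))
```

Travel comes out at 159 ± 1 mm, and the 15 N force stop agrees, so the carriage is at the collars. Now I'll push the dish, stopping about 25 mm short to measure.

```bash
cat >> h.py <<'E'
def dish2(im,c0):
    """dish near c0: green mask inside a window about it, hull cast on rim plane, robust circle of r=62"""
    from scipy.optimize import least_squares
    u,v=proj("top",np.r_[c0,24]).astype(int); k=np.zeros(im.shape[:2],np.uint8); cv2.circle(k,(int(u),int(v)),42,255,-1)
    h=cv2.cvtColor(im,cv2.COLOR_RGB2HSV); m=cv2.inRange(h,(55,35,125),(85,140,255))&k
    n,l,s,_=cv2.connectedComponentsWithStats(m); m=(l==1+np.argmax(s[1:,4])).astype(np.uint8)
    c=max(cv2.findContours(m,cv2.RETR_EXTERNAL,cv2.CHAIN_APPROX_NONE)[0],key=cv2.contourArea)
    P=np.array([plane("top",p,24)[:2] for p in cv2.convexHull(c)[:,0].astype(float)])
    r=least_squares(lambda q:np.hypot(*(P-q[:2]).T)-q[2],[*c0,61],loss="soft_l1")
    return r.x
E
python3 - <<'E'
from h import *
np.set_printoptions(precision=2,suppress=True)
im0=cv2.imread("pics/top0.png")[:,:,::-1].copy(); print(dish2(im0,[450,-340]))
a,zt,y,d=push_pose([450,-339.6],mouth,85,2)
e=np.r_[mouth,2]-d*73
print(env.move_l(e,vel=70,max_force=20),monitor.read_eef_pos(),monitor.read_force(),monitor.read_t())
t=viewer.read_camera("top"); cv2.imwrite("pics/top2.png",t[:,:,::-1])
print(dish2(t,(e+d*48)[:2]))
cv2.imwrite("pics/c2.png",cv2.resize(t[140:340,200:420,::-1],(660,600),interpolation=2))
E
```

```text
[ 453.16 -340.61   58.84]
False [ 459.92 -138.52    2.01] [0.36 0.21 0.26] 17.25
[462.41 -93.75  59.48]
```

View pics/c2.png

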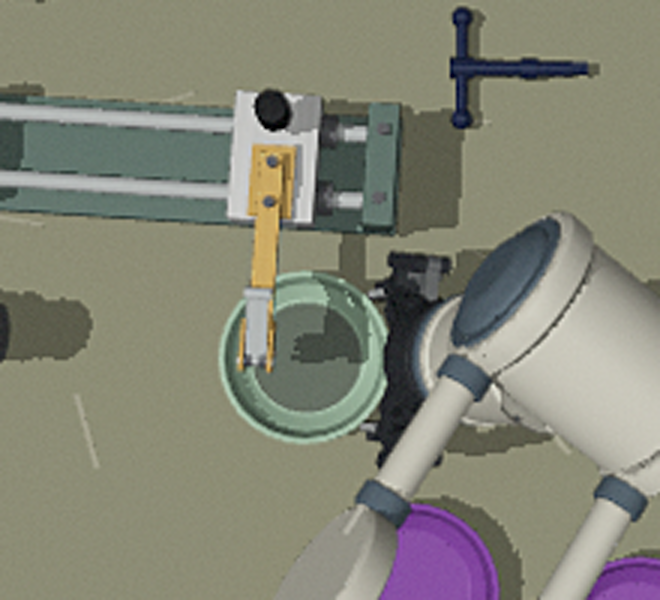

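The dish is seated between the fingers at about (460.5,-93), corrected for the mask's shadow bias, and the clip clears the rim. I'll push the last 28 mm and measure from both views after backing off.

Run:
```python
from h import *
np.set_printoptions(precision=2,suppress=True)
p=np.array(monitor.read_eef_pos())
print(env.move_l(p+[3,28.5,0],vel=50,max_force=15),monitor.read_eef_pos(),monitor.read_force())
p=p+[3,28.5,0]
env.move_l(p-[0,50,0],vel=120); env.move_l(p+[0,-80,150],vel=200)
env.move_pose([360,-330,240],best([360,-330,240],[0,0,-1],[1,0,0]))
print(monitor.read_t())
t=viewer.read_camera("top"); s=viewer.read_camera("side")
cv2.imwrite("pics/top3.png",t[:,:,::-1]); cv2.imwrite("pics/side3.png",s[:,:,::-1]); print(dish2(t,[463,-65]))
a=cv2.resize(t[160:310,230:350,::-1],(480,600),interpolation=2)
cs=proj("side",np.array([464,-65,46])).astype(int); print(cs)
b=cv2.resize(s[cs[1]-60:cs[1]+60,cs[0]-32:cs[0]+32,::-1],(320,600),interpolation=2)
cv2.imwrite("pics/c3.png",np.hstack([a,b]))
```

```text
False [ 463.   -109.76    2.18] [ 0.3  -0.47 -0.13]
20.2917
[460.51 -63.05  55.67]
[282 255]
```

View pics/c3.png

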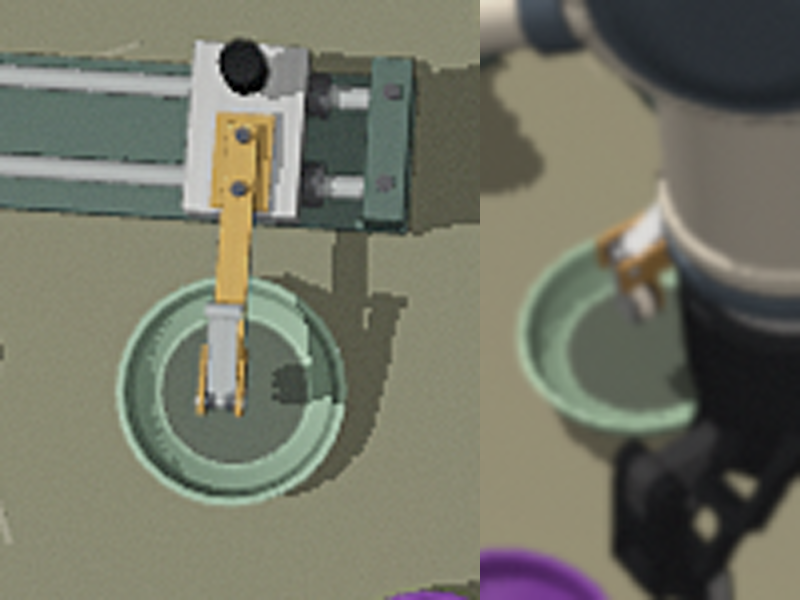

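Run:
```python
from h import *
np.set_printoptions(precision=1,suppress=True)
C=lambda u,v:(230+u/4-.4,160+v/4-.4)
print("dish",plane("top",C(231.5,391),24), [plane("top",C(*q),24)[:2] for q in ((117,391),(346,391),(231,277),(231,505))])
print("jaw pins z~75",plane("top",C(220,403),75)); print("tab back z105",plane("top",C(223,306),105),"tab mid z102",plane("top",C(224,325),102))
print("knob top",plane("top",C(241,62),110))
for z,p in ((46,[463.5,-65.5]),(102,[493.4,-67.3])): print(proj("top",np.r_[p,z]))
im=cv2.imread("pics/side3.png")
```

```text
dish [464.6 -63.   24. ] [array([464.3,  -1.9]), array([ 465., -124.]), array([525.7, -61.9]), array([404.4, -63.6])]
jaw pins z~75 [456.8 -62.   75. ]
tab back z105 [503.5 -65.8 105. ] tab mid z102 [494.3 -66.1 102. ]
knob top [624.3 -73.5 110. ]
[287.7 257.5]
[286.2 241.3]
```

The dish centre (464.6,-63) and the mouth, about (463.5,-64.5), agree within 2 mm. The tab measures (494,-66), as predicted. Next I press the tab.

Run:
```python
from h import *
np.set_printoptions(precision=2,suppress=True)
close(20)
a=np.array([494.5,-66.3,150.]); f=best(a,[0,0,-1],yh); env.move_pose(a,f)
a[2]=110; env.move_l(a,vel=100); f0=np.array(monitor.read_force()); print(monitor.read_eef_pos(),f0,monitor.read_t())
for z in (104,98,92,88,85,83):
    a[2]=z; h=env.move_l(a,vel=25,max_force=12); print(z,h,monitor.read_eef_pos(),monitor.read_force()-f0)
    if h or monitor.read_force()[2]-f0[2]>12: break
env.hold(.5); print(monitor.read_eef_pos(),monitor.read_force()-f0)
p=np.array(monitor.read_eef_pos()); a=p.copy(); a[2]=115
env.move_l(a,vel=40); a[2]=220; env.move_l(a,vel=150)
env.move_pose([330,230,250],best([330,230,250],[0,0,-1],[1,0,0]))
print(monitor.read_t())
t=viewer.read_camera("top")[:,:,::-1]; s=viewer.read_camera("side")[:,:,::-1]
cv2.imwrite("pics/top4.png",t); cv2.imwrite("pics/side4.png",s)
A=cv2.resize(t[200:300,245:345],(400,400),interpolation=2); B=cv2.resize(s[205:305,232:332],(400,400),interpolation=2)
cv2.imwrite("pics/c4.png",np.hstack([A,B]))
```

```text
[494.4  -66.63 110.  ] [-0.25  0.58 -0.08] 22.8917
104 False [494.85 -66.38 104.83] [ 0.18 -1.14  3.86]
98 False [495.33 -66.37  98.87] [ 3.78 -1.46  4.58]
92 False [494.21 -66.25  92.05] [ 1.1  -0.64  5.63]
88 False [494.18 -66.27  88.02] [ 0.2  -0.3   4.67]
85 False [494.29 -66.27  85.28] [ 0.14 -0.46  5.79]
83 False [494.44 -66.32  84.96] [-4.55  0.05 12.45]
[494.43 -66.27  84.93] [-3.84  0.47 12.85]
28.475
```

View pics/c4.png

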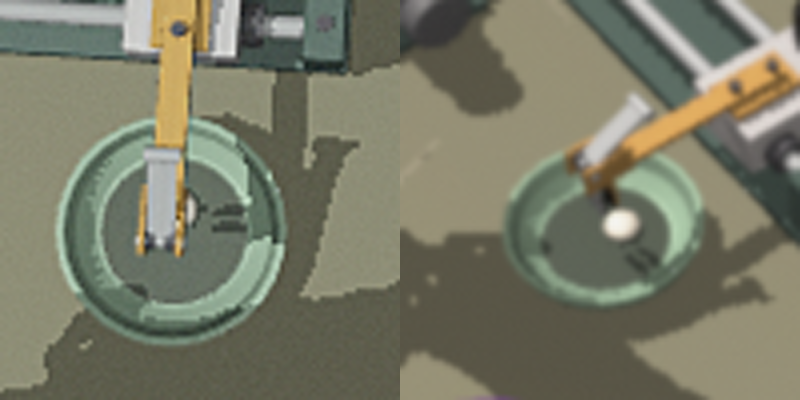

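The stone lies on the felt in the dish (side crop (621,224)), the tab is back up, and the stone is gone from the jaws. One numeric check before I hand in.

Run:
```python
from h import *
np.set_printoptions(precision=1,suppress=True)
i1,i3,i4,i0=[cv2.imread(f"pics/top{i}.png") for i in (1,3,4,0)]
for im in (i1,i3,i4):
    m=(im[160:190,275:305].max(2)<40).astype(np.uint8); n,l,s,c=cv2.connectedComponentsWithStats(m); print("knob",plane("top",c[1+np.argmax(s[1:,4])]+[275,160],93))
print("dish before/after",dish2(i3[:,:,::-1].copy(),[463,-65]),dish2(i4[:,:,::-1].copy(),[463,-65]))
u=[245+190/4,200+210/4]; print("stone",tri((245+192/4,200+210/4),(232+221/4,205+224/4)))
for n,(x0,y0,x1,y1) in {"key":(345,138,402,186),"puck":(258,102,290,132),"jar":(425,142,465,182),"bowl":(155,72,225,140)}.items():
    print(n,"mean diff",cv2.absdiff(i0,i4)[y0:y1,x0:x1].mean())
print(monitor.read_t(),monitor.read_force())
env.hand_in()
```

```text
knob [625.1 -72.9  93. ]
knob [625.1 -72.9  93. ]
knob [625. -73.  93.]
dish before/after [460.5 -63.   55.7] [451.  -77.2  39.6]
stone (array([473.3, -73.6,  23.9]), np.float64(4.182406885640237))
key mean diff 2.0905214424951266
puck mean diff 1.9909722222222221
jar mean diff 1.64375
bowl mean diff 2.7311624649859945
28.575 [-0.3 -0.4 -0.5]
the job is handed in; nothing more can be done
```

The stone is in the celadon dish, and I handed the job in at 28.6 s of the 67 s allowed.

- **Carriage:** I pushed it by the knob until the force stop tripped against the collars. The images gave 159 ± 1 mm of travel against 160 mm. The knob was still at (625,-73) after the press, within 0.1 mm.
- **Dish:** I slid it along the bench with the open fingers, without lifting it. Its middle came to rest at about (464.6,-63), within 2 mm of the estimated stone position of (463.5,-64.5).
- **Clip:** I pressed the tab to its stop, at 84.9 mm height and about 13 N, held it for 0.5 s and released it. The last pictures show the tab back up and the stone in the dish. I did not measure the final jaw angle.
- **Bystanders:** The image areas around the chuck key, spare puck, jar and bowl differ by only 1.6 to 2.7 grey levels from the first picture.

Two of the last checks disagreed:
- **Dish circle fit:** In the final picture it gave (451,-77) with a radius of 40 mm instead of 62. The arm's shadow had cut into the colour mask, so I discarded that fit. The rim read by eye from the same picture has its centre at pixel (287.8,257.9), unchanged from (287.9,257.8) before the press.
- **Stone position:** The two-view estimate was rough, with a 4 mm ray gap and a height of 24 mm that is too high, because the clip partly hides the stone from above. The side view clearly shows it on the felt.

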